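Hang out the scrapers and ring the bell

TASK

Put the scrapers out for the class: pull every scraper up out of its snap-in blade guard in the plaster block, hang it by its hook on the tool rail and slide it along under the keeper strip until it is past the black ring. When all of them hang still past the ring, press the desk bell's plunger fully down to call the class, let it spring back, and leave the other things on the bench alone.

Things in the scene. Friction and masses are not known exactly. Their poses are not given: they have to be found in the camera images.
- block: heavy fixed plaster block 100 (x) x 220 (y) x 62 mm high, origin under its centre. Four blade guards are cast in its top at y = -75, -25, 25, 75 mm (some empty): slots 53 (x) x 7 mm, floor 15 mm above the bench. Sprung rollers in each snap into the blade's notched edges: a scraper starts at a straight upward pull of 10 to 15 N, goes easily after 8 mm, is out after 50 mm
- rail: fixed tool rail, origin on the bench under its middle. Steel bar 10 mm in diameter along y (-180 to 180 mm), axis 235 mm up, on 12 mm posts at y = -186, 186 mm (feet 110 mm in x). A keeper strip 10 mm wide, 4 mm thick runs above it from y = 10 to -186 mm, underside 251 mm up: hooks slide along below it but cannot be hung there. From y = 15 to 175 mm the rail is open from above
- rail_mark (a point): the mark: a black ring on the rail, 20 mm to the -y side of the rail's middle, under the keeper strip, which has a 6 mm black band at the same place. The point is on the rail's axis (235 mm up); its axes are the rail's. Past the ring means on its -y side, where 160 mm of rail follow before the post
- bell: loose desk bell, 84 mm in diameter, about 0.4 kg, black base and steel dome. Origin: centre of its underside, z up
- bell_top (a point): centre of the top face of the bell's plunger head (24 mm in diameter), 62 mm above the bench when up; goes down with the plunger
- bell_plunger (a joint): travel of the bell's spring plunger in m: 0 up, 0.008 pressed to its stop; 1.6 N to start, 4.8 N at the stop, springs back
- scraper1: scraper 200 mm long, 0.13 kg, all alike, flat in its x-z plane; None if absent. Origin: middle of the blade's edge; z along the handle to the hook. Blade 50 (x) x 4 mm, z 0 to 67; wooden handle 24 x 18 mm, z 66 to 132; above it a flat-bar hook like an upside-down J that opens to +x (see its hook point). Starts blade down in a guard, axes parallel to the block's
- scraper1_hook (a point): inner face of the top of the hook, z 195 on the scraper, where the rail bears; axes as the scraper. Hook bar 12 mm wide (y), 5 thick: back leg at x -17 (z 140 to 187), top face z 200, front leg at x +17 ending at z 166; 39 mm over both legs, 29 inside. Pinch it from above across the legs at z 181. The rail enters from +x below the front leg, above z 137
- scraper2: scraper 200 mm long, 0.13 kg, all alike, flat in its x-z plane; None if absent. Origin: middle of the blade's edge; z along the handle to the hook. Blade 50 (x) x 4 mm, z 0 to 67; wooden handle 24 x 18 mm, z 66 to 132; above it a flat-bar hook like an upside-down J that opens to +x (see its hook point). Starts blade down in a guard, axes parallel to the block's
- scraper2_hook (a point): inner face of the top of the hook, z 195 on the scraper, where the rail bears; axes as the scraper. Hook bar 12 mm wide (y), 5 thick: back leg at x -17 (z 140 to 187), top face z 200, front leg at x +17 ending at z 166; 39 mm over both legs, 29 inside. Pinch it from above across the legs at z 181. The rail enters from +x below the front leg, above z 137
- scraper3: scraper 200 mm long, 0.13 kg, all alike, flat in its x-z plane; None if absent. Origin: middle of the blade's edge; z along the handle to the hook. Blade 50 (x) x 4 mm, z 0 to 67; wooden handle 24 x 18 mm, z 66 to 132; above it a flat-bar hook like an upside-down J that opens to +x (see its hook point). Starts blade down in a guard, axes parallel to the block's
- scraper3_hook (a point): inner face of the top of the hook, z 195 on the scraper, where the rail bears; axes as the scraper. Hook bar 12 mm wide (y), 5 thick: back leg at x -17 (z 140 to 187), top face z 200, front leg at x +17 ending at z 166; 39 mm over both legs, 29 inside. Pinch it from above across the legs at z 181. The rail enters from +x below the front leg, above z 137
- scraper4: scraper 200 mm long, 0.13 kg, all alike, flat in its x-z plane; None if absent. Origin: middle of the blade's edge; z along the handle to the hook. Blade 50 (x) x 4 mm, z 0 to 67; wooden handle 24 x 18 mm, z 66 to 132; above it a flat-bar hook like an upside-down J that opens to +x (see its hook point). Starts blade down in a guard, axes parallel to the block's
- scraper4_hook (a point): inner face of the top of the hook, z 195 on the scraper, where the rail bears; axes as the scraper. Hook bar 12 mm wide (y), 5 thick: back leg at x -17 (z 140 to 187), top face z 200, front leg at x +17 ending at z 166; 39 mm over both legs, 29 inside. Pinch it from above across the legs at z 181. The rail enters from +x below the front leg, above z 137
- rib: bystander: yellow plastic kidney; to be left alone. Origin: under its middle
- beater: bystander: dark wooden beater; to be left alone. Origin: under its middle
- beaker: bystander: terracotta beaker; to be left alone. Origin: under its middle
- glaze_jar: bystander: glaze jar; to be left alone. Origin: under its middle
- test_tile: bystander: blue test tile; to be left alone. Origin: under its middle
- comb: bystander: plywood comb; to be left alone. Origin: under its middle
Not all that is in view belongs to the job. Leave any green look-alike of the scraper3 alone.

How it is judged:
By the outcome, as a careful person would: the job done as asked, in the order asked, and still so for the second after the job is handed in, with the robot touching nothing.
Of scraper1, scraper2, scraper3, scraper4 only 3 to 4 are there at a start; the rules pass over those that are not, and their reading is None.
At some moment in a run one of bell, scraper1, scraper2, scraper3, scraper4 may be knocked a few centimetres aside while the robot is not near it.
It also fails if it takes over 210 s, if anything falls off the work surface, if the arm or the gripper's body presses on something with over 40 N, if the wrist force passes 120 N, or if a joint passes its speed limit or range.

ROBOT

A 6-joint arm with a two-finger parallel gripper is mounted at the origin on the work surface. World frame = base frame: x ahead of the robot, y to its left, z up, the work surface at z = 0. Lengths are in m, angles in rad, forces in N, time in s.
With the tool pointing down it reaches from about 0.425 to 0.95 m from the base axis. Payload 3.5 kg.
Tool frame: the origin (TCP) lies midway between the tips of the shut fingers; the grasp point (between the pads) lies env.tcp_to_grasp behind it (env.tcp_to_grasp is the distance from the TCP to the grasp point, in m); z points along the fingers, y is the line along which they close (so a half turn about z gives the same grasp; the last joint's range is limited). The gripper opens to 85 mm and grips with 20 to 120 N. Pads are 22 mm wide; open, the fingers measure 114 mm over their backs; the gripper's body (76 mm by 85 mm) begins 54 mm behind the grasp point. The pads swing forward as they close: fully open they stand 13 mm farther back than shut.
Start: joints at [-1.443, 0.286, 1.577, -0, 1.279, -0.15], TCP at [0.185, -0.649, 0.231] pointing down, gripper open.
Joint ranges: [-2.77, 2.77], [-0.9, 2.22], [0.21, 2.48], [-1.53, 4.67], [0.24, 2.81], [-2.84, 2.84]. Speed limits (rad/s): [2.79, 2.79, 3.14, 3.14, 3.14, 3.14].

INTERFACE

Orientations are given as a rotation vector (axis times angle).
In Python, from station import status, imaging, ticket, env gives the robot as it stands.
- The arm moves only by the shell command python3 -m pendant 'ROWS' [FORCE]. ROWS is JSON, a list of rows, each a list of 3 entries, a list of its own where there are three numbers: the opening, from -1 (shut) to 1 (fully open), then the shift along the tool's x, y, z normalised to -1 to 1, where 1 is 0.04 m, then the turn about the tool's z normalised to -1 to 1, where 1 is 0.12 rad. In form: [[grip, [x, y, z], twist], ...]. A call has 1 to 5 rows; each row shifts and turns the commanded pose from where the row before left it, along the tool's axes as they then stand; what a row does not reach is not made up. A row lasts 1/10 s, in which the tool goes at most 50 mm and 8.59 degrees, less where a joint would pass 70% of its speed; a pose out of reach is approached as far as the arm can. A call with a number of a shift or a turn outside -1 to 1 is refused whole. A call with a gripper value outside its range is refused whole. The fingers move at their own pace and stop on an object; FORCE is the grip in N (left out, the last holds). Time passes only in rows, so rows that do not move let the fingers close. It gives the time, the measured TCP pose, the force, the opening and the grip force at its end, in the units of the state.
- status.observe(): the state, without advancing time (a new reading comes with each control period).
- imaging.capture(name): name is "scene" or "top" or "wrist"; returns a dict with "color" (384x512x3 uint8, red, green, blue), "vfov" (degrees; the focal length in pixels is half the picture's height over the tangent of half this angle, whatever the lens; pixels are square), "cx", "cy" (the principal point, pixels), "rvec" (rotation vector, rad) and "tvec" (3), from world to camera coordinates, as OpenCV has them. Camera axes: x right, y down, z forward; pixel columns grow to the right and rows downward; lengths in m; the calibration is good to about 2 mm. A picture is of the moment at which its call begins. There is no depth.
- ticket.finish_job(): hands the job in; it is judged then, once.
The state is a dict: "t": time; "joint_pos": joint angles; "joint_vel": joint speeds; "effort": joint torques, N m; "ee_pos": TCP position; "eef_rot": TCP orientation; "force": force on the tool from outside, world axes, zero at the start; "wrist_torque": the same for the moment, N m; "width": finger opening in m; "gripper_force": force on a finger pad.
Only numpy, scipy, OpenCV 4.12 (cv2) and the standard library are available. Lean on these libraries where they do the work, as an engineer would, in place of code of your own. Each camera call takes 0.05 s, during which the arm holds its last target. There are 200 camera calls.

## Working session

There is one attempt and no reset: what is moved stays moved. The work goes in short steps, Python scripts to look and compute and a shell command to move; the robot and the scene stay as the last step left them, time stands still between calls to the robot, and variables do not carry over. Pictures are saved under pics/ and viewed, at most 14 in all, crops included, and the job is handed in when it is done.

```bash
ls; mkdir -p pics
cat > h.py <<'E'
import numpy as np, cv2
from station import status, imaging, ticket, env
def cap(n):
    d=imaging.capture(n); h=d["color"].shape[0]
    f=h/2/np.tan(np.radians(d["vfov"])/2)
    d["K"]=np.array([[f,0,d["cx"]],[0,f,d["cy"]],[0,0,1.]])
    d["R"]=cv2.Rodrigues(np.array(d["rvec"],float))[0]; d["t"]=np.array(d["tvec"],float)
    d["c"]=-d["R"].T@d["t"]; return d
def save(d,name,box=None,s=1):
    im=d["color"][:,:,::-1]
    if box: im=im[box[1]:box[3],box[0]:box[2]]
    cv2.imwrite("pics/"+name+".png",cv2.resize(im,None,fx=s,fy=s,interpolation=cv2.INTER_CUBIC))
def ray(d,u,v):
    r=d["R"].T@np.linalg.solve(d["K"],[u,v,1.]); return d["c"],r/np.linalg.norm(r)
def onz(d,u,v,z):
    c,r=ray(d,u,v); return c+r*(z-c[2])/r[2]
def tri(*obs): # (d,u,v)...
    A=np.zeros((3,3));b=np.zeros(3)
    for d,u,v in obs:
        c,r=ray(d,u,v);P=np.eye(3)-np.outer(r,r);A+=P;b+=P@c
    return np.linalg.solve(A,b)
def proj(d,p):
    q=d["K"]@(d["R"]@np.array(p,float)+d["t"]); return q[:2]/q[2]
E
python3 - <<'E'
from h import *
import pickle
s=status.observe(); print({k:np.round(v,3).tolist() for k,v in s.items()}); print(env.tcp_to_grasp)
D={}
for n in("scene","top","wrist"):
    d=cap(n);D[n]=d;print(n,d["c"].round(3),d["vfov"],d["R"].round(2).tolist());save(d,n+"0",s=1.5)
pickle.dump(D,open("d0.pkl","wb"))
E
```

```text
pics
{'t': 0.0, 'joint_pos': [-1.443, 0.287, 1.578, -0.0, 1.279, -0.15], 'joint_vel': [-0.001, -0.002, 0.0, 0.002, -0.002, 0.002], 'effort': [-0.0, -40.598, -29.263, -0.0, 0.006, 0.0], 'ee_pos': [0.185, -0.648, 0.23], 'eef_rot': [-3.109, -0.435, 0.0], 'force': [0.955, 0.286, 0.659], 'wrist_torque': [0.049, 0.008, -0.037], 'gripper_force': 0.0, 'width': 0.085}
0.0187
scene [1.144 0.578 0.975] 54.972062249316956 [[-0.6, 0.8, -0.01], [0.56, 0.42, -0.71], [-0.56, -0.44, -0.7]]
top [0.222 0.063 1.441] 48.60254201623735 [[0.08, -1.0, 0.0], [-0.97, -0.08, -0.23], [0.23, 0.02, -0.97]]
wrist [ 0.254 -0.63   0.372] 65.62592140973227 [[0.27, -0.96, -0.0], [-0.92, -0.26, 0.28], [-0.27, -0.08, -0.96]]
```

View pics/scene0.png

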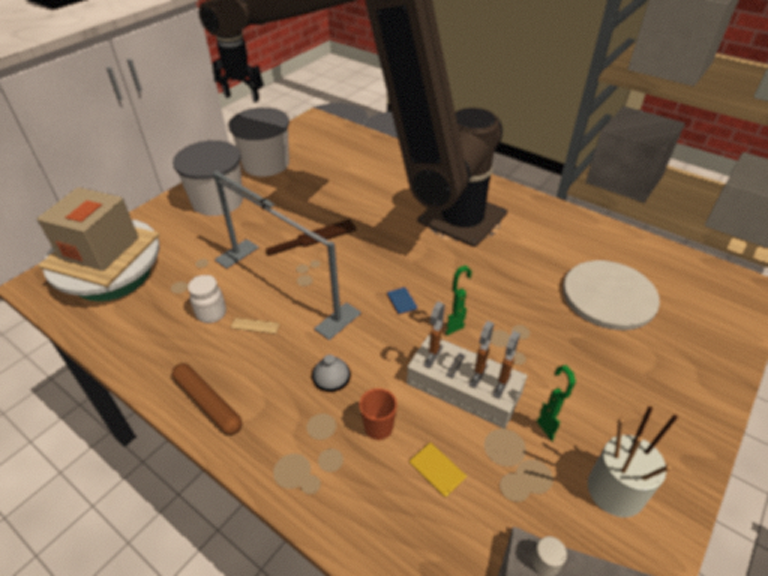

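View pics/top0.png

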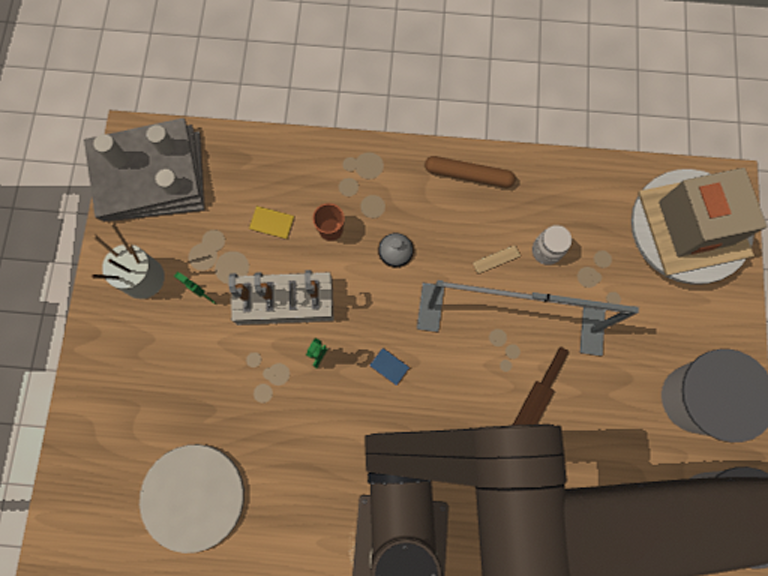

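The scene shows three brown-handled scrapers in the block (768-wide picture: 437,330; 484,350; 510,355), with one slot empty at about 460,360. There are two green look-alikes standing on the bench (457,300 and 556,400). The rail runs from 218,178 to 332,240, with the ring near 266,205. The bell is at 330,372. I'll enlarge the block and confirm.

Run:
```python
from h import *
import pickle
D=pickle.load(open("d0.pkl","rb"))
a=D["scene"]["color"][165:295,255:395,::-1]; b=D["top"]["color"][170:220,145:230,::-1];c=D["top"]["color"][180:240,270:430,::-1]
s=D["scene"]["color"][105:230,135:250,::-1]
r=lambda i,w,h:cv2.resize(i,(w,h),interpolation=cv2.INTER_CUBIC)
im=np.vstack([np.hstack([r(a,380,353),r(s,400,353)]),np.hstack([r(b,380,224),r(c,400,224)])])
cv2.imwrite("pics/crop1.png",im);print(im.shape)
```

```text
(577, 780, 3)
```

View pics/crop1.png

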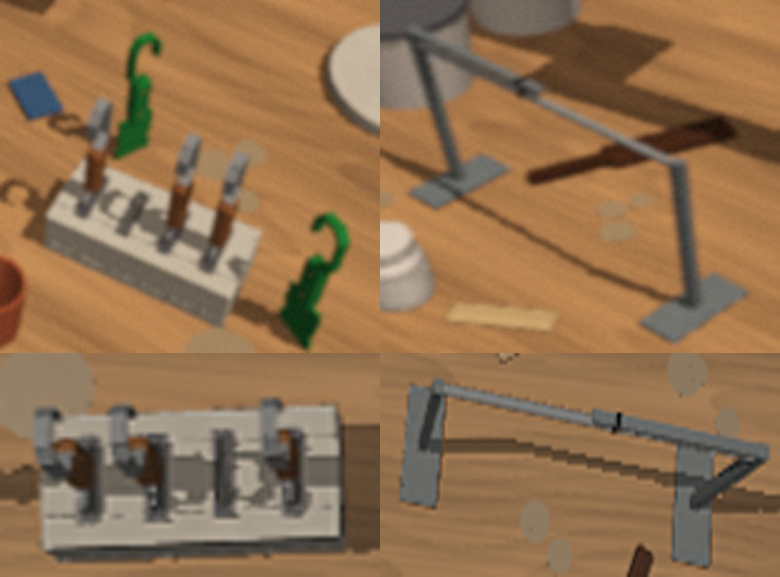

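The crop confirms it. The three brown-handled, steel-hooked scrapers are in guards 1, 3 and 4, and the plain one at (130,210) is an empty slot. The two all-green ones at (140,95) and (315,280) are the look-alikes, to be left alone. The rail's keeper is on its -y half, and the ring is at (525,88) in the scene part and (616,421) in the top part.

Run:
```python
from h import *
import pickle
D=pickle.load(open("d0.pkl","rb"));S,T=D["scene"],D["top"]
for n,t,s in(("postL",(292.8,188),(143.6+77.1,162.4)),("postR",(422.8,206.5),(143.6,117.4)),("ring",(364.4,198.2),(176.7,136.2))):
    p=tri((T,*t),(S,*s));print(n,p.round(4),onz(T,*t,.235).round(4),(proj(T,p)-t).round(1),(proj(S,p)-s).round(1))
c=[onz(T,*q,.062) for q in((153.9,183.9),(220.6,181.6),(221,211.8),(155.7,211.6))]
print(np.round(c,4),np.mean(c,0))
print("bell",onz(T,396/1.5,248/1.5,.03), "TtoCam", )
s=status.observe();R=cv2.Rodrigues(np.array(s["eef_rot"]))[0];W=D["wrist"]
print("cam in tool",R.T@(W["c"]-np.array(s["ee_pos"])),(R.T@W["R"].T).round(3).tolist())
```

```text
postL [ 0.5182 -0.0279  0.2424] [ 0.5205 -0.0291  0.235 ] [-0.2  0.1] [-0.2 -0. ]
postR [ 0.4959 -0.4035  0.2454] [ 0.4975 -0.4066  0.235 ] [ 0.3 -0.2] [0.3 0.1]
ring [ 0.5044 -0.2341  0.2435] [ 0.5078 -0.238   0.235 ] [-0.6  0.4] [-0.6 -0.2]
[[0.538  0.4211 0.062 ]
 [0.5648 0.1999 0.062 ]
 [0.4628 0.1881 0.062 ]
 [0.4453 0.4023 0.062 ]] [0.50270842 0.30284287 0.062     ]
bell [0.64318373 0.05955876 0.03      ] TtoCam
cam in tool [ 0.07189556  0.00071167 -0.14214183] [[-0.0, -0.959, -0.284], [1.0, -0.0, 0.0], [-0.001, -0.284, 0.959]]
```

```bash
P="python3 -m pendant"
$P '[[1,[0,0,-1],-1],[1,[0,0,-1],-1],[1,[0,0,-1],-1],[1,[0,0,-1],-1],[1,[0,0,-0.5],-1]]'
$P '[[1,[0,0,0],-1],[1,[0,0,0],-1],[1,[0,0,0],-1],[1,[0,0,0],-1],[1,[0,0,0],-1]]'
$P '[[1,[0,0,0],-1],[1,[0,0,0],-0.75],[1,[0,0,0],0]]'
```

```text
t: 0.65
ee_pos: [0.1852, -0.6496, 0.4163]
eef_rot: [2.835, 1.34, -0.003]
force: [-0.2, -0.0, 0.4]
width: 0.0853
gripper_force: 0.0
t: 1.15
ee_pos: [0.1851, -0.649, 0.4106]
eef_rot: [-2.316, -2.121, -0.001]
force: [0.9, 0.0, 0.9]
width: 0.0853
gripper_force: 0.0
t: 1.45
ee_pos: [0.1851, -0.649, 0.4107]
eef_rot: [-2.087, -2.347, -0.001]
force: [0.9, 0.8, 0.1]
width: 0.0857
gripper_force: 0.0
```

```bash
P="python3 -m pendant"
$P '[[1,[0,1,0],0],[1,[0,1,0],0],[1,[0,1,0],0],[1,[0,1,0],0],[1,[0,1,0],0]]' >/dev/null
$P '[[1,[0.8,0.5,0],0],[1,[0.9,0.4,0],0],[1,[0.9,0.4,0],0],[1,[0.9,0.4,0],0],[1,[0.9,0.4,0],0]]'
$P '[[1,[1,0.2,0],0],[1,[1,0.2,0],0],[1,[1,0.2,0],0],[1,[1,0.2,0],0],[1,[1,0.2,0],0]]'
$P '[[1,[1,0.2,0],0],[1,[1,0.2,0],0],[1,[1,0.2,0],0],[1,[1,0.2,0],0],[1,[1,0.2,0],0]]'
$P '[[1,[1,0.2,0],0],[1,[1,0.2,0],0],[1,[1,0.2,0],0],[1,[1,0,0],0],[1,[0,0,0],0]]'
```

```text
t: 2.45
ee_pos: [0.447, -0.4395, 0.411]
eef_rot: [-2.09, -2.345, -0.0]
force: [0.5, -0.1, 1.0]
width: 0.0853
gripper_force: 0.0
t: 2.95
ee_pos: [0.4628, -0.2361, 0.4112]
eef_rot: [-2.091, -2.345, -0.0]
force: [1.1, 0.6, 0.8]
width: 0.0852
gripper_force: 0.0
t: 3.45
ee_pos: [0.4791, -0.0329, 0.4113]
eef_rot: [2.091, 2.345, 0.0]
force: [0.7, 0.7, 0.4]
width: 0.085
gripper_force: 0.0
t: 3.95
ee_pos: [0.4837, 0.1309, 0.4113]
eef_rot: [-2.082, -2.351, -0.001]
force: [0.1, -0.3, 0.6]
width: 0.0852
gripper_force: 0.0
```

```bash
P="python3 -m pendant"
$P '[[1,[1,0,0],0],[1,[1,0.2,0],0],[1,[1,0.2,0],0],[1,[1,0.2,0],0],[1,[0,0,0],0]]' |head -3
python3 -c "
from h import *; import pickle
d=cap('wrist');save(d,'w1',s=1.5);pickle.dump((d,status.observe()),open('w1.pkl','wb'))"
$P '[[1,[1,0,0],0],[1,[1,0,0],0],[1,[0,0,0],0],[1,[0,0,0],0]]' |head -3
python3 -c "
from h import *; import pickle
d=cap('wrist');save(d,'w2',s=1.5);pickle.dump((d,status.observe()),open('w2.pkl','wb'))"
```

```text
t: 4.45
ee_pos: [0.4895, 0.2917, 0.4103]
eef_rot: [-2.084, -2.349, 0.001]
t: 4.9
ee_pos: [0.4807, 0.3674, 0.4111]
eef_rot: [2.088, 2.346, -0.002]
```

View pics/w1.png

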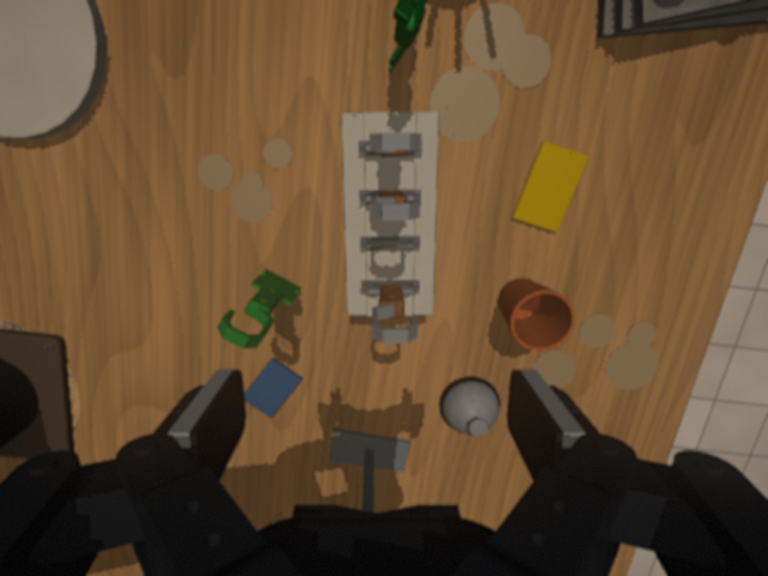

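View pics/w2.png

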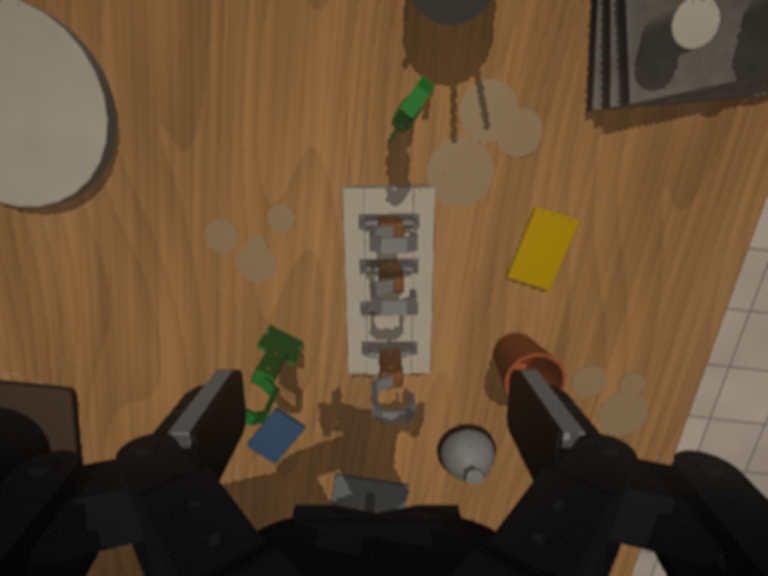

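Both wrist views show three hooks. In w1 they are at (393,143), (395,207) and (395,335), with the empty slot at (390,243). In w2 they are at (396,240), (393,300) and (393,410). The leg joined to the handle is on the left, so the hooks open to +x. I'll enlarge to pick precise points.

Run:
```python
from h import *
import pickle
a=pickle.load(open("w1.pkl","rb"))[0]["color"][70:235,220:300,::-1];b=pickle.load(open("w2.pkl","rb"))[0]["color"][120:285,220:300,::-1]
cv2.imwrite("pics/crop2.png",np.hstack([cv2.resize(i,None,fx=3.6,fy=3.6,interpolation=cv2.INTER_CUBIC) for i in(a,b)]))
```

```text
(no output)
```

View pics/crop2.png

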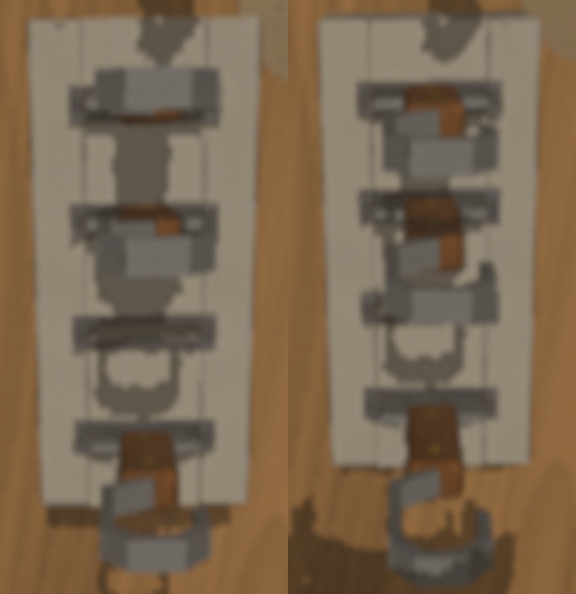

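```bash
cat > pick.py <<'E'
from h import *
import pickle
w1=pickle.load(open("w1.pkl","rb"))[0];w2=pickle.load(open("w2.pkl","rb"))[0]
n1=lambda x,y:(w1,220+x/3.6-.36,70+y/3.6-.36)
n2=lambda x,y:(w2,220+(x-288)/3.6-.36,120+y/3.6-.36)
E
python3 - <<'E'
from pick import *
for n,a,b in(("A",(158,90),(443,156)),("B",(156,256),(442,304)),("C",(154,553),(440,562))):
    p,q=n1(*a),n2(*b);print(n,"tri",tri(p,q).round(4),"z.215",onz(*p,.215).round(4),onz(*q,.215).round(4))
C=[]
for a,b in(((30,18),(322,15)),((258,18),(540,17)),((246,502),(528,464)),((43,505),(335,466))):
    p,q=n1(*a),n2(*b);c=(onz(*p,.062)+onz(*q,.062))/2;C.append(c);print("corner",tri(p,q).round(4),onz(*p,.062).round(4),onz(*q,.062).round(4))
C=np.array(C);m=C.mean(0);print("centre",m)
ay=(C[0]+C[1]-C[2]-C[3])/2;ax=(C[1]+C[2]-C[0]-C[3])/2
print(np.linalg.norm(ay),np.linalg.norm(ax),np.arctan2(-ay[0],ay[1]),np.arctan2(ax[1],ax[0]))
y=ay/np.linalg.norm(ay)
for k in(-75,-25,25,75):print(k,(m+y*k/1e3).round(4))
E
```

```text
A tri [0.4934 0.3781 0.2081] z.215 [0.4929 0.3777 0.215 ] [0.4932 0.3793 0.215 ]
B tri [0.4992 0.3288 0.2112] z.215 [0.4987 0.3291 0.215 ] [0.4992 0.33   0.215 ]
C tri [0.5122 0.2256 0.2019] z.215 [0.511  0.2307 0.215 ] [0.5108 0.2336 0.215 ]
corner [0.4396 0.4083 0.0472] [0.4403 0.4069 0.062 ] [0.441  0.4093 0.062 ]
corner [0.5381 0.4193 0.0551] [0.5367 0.4185 0.062 ] [0.5377 0.4197 0.062 ]
corner [0.5643 0.2043 0.0674] [0.5652 0.2026 0.062 ] [0.5653 0.2017 0.062 ]
corner [0.4683 0.1896 0.0625] [0.4679 0.1893 0.062 ] [0.4686 0.1893 0.062 ]
centre [0.50284441 0.30465553 0.062     ]
0.21962468134603852 0.0974991935307452 0.12709994688857804 0.12212612330442306
-75 [0.5124 0.2303 0.062 ]
-25 [0.506  0.2799 0.062 ]
25 [0.4997 0.3295 0.062 ]
75 [0.4933 0.3791 0.062 ]
```

```bash
cat >> h.py <<'E'
def to(x,y,z,yaw):
    s=status.observe();R=cv2.Rodrigues(np.array(s["eef_rot"]))[0];p=np.array(s["ee_pos"])
    ty=np.arctan2(R[1,1],R[0,1])
    print("at",p.round(4),"yaw",round(ty,4),"| units xyz",(R.T@(np.array([x,y,z])-p)/.04).round(2),"twist",round(-(yaw-ty)/.12,2),"w",round(s["width"],4),"F",np.round(s["force"],1),"tilt",R[:2,2].round(3))
E
P="python3 -m pendant"
$P '[[1,[-0.7,0.07,0.75],-0.06],[1,[-0.7,0.07,0.75],0],[1,[-0.7,0.07,0.75],0],[1,[-0.7,0.07,0.75],0],[1,[-0.7,0.07,0.75],0]]' 40 >/dev/null
$P '[[0.5,[0,0,0],0],[0.5,[0,0,0],0]]' >/dev/null
python3 - <<'E'
from h import *
to(.512,.231,.175,.125)
d=cap("wrist");save(d,"w3",s=1.5)
for n,dx in(("legs-",-.0195),("mid",0),("legs+",.0195)):
    print(n,[proj(d,(.512+dx,.231+.125*dx,.215)).round(1)*1.5])
E
```

```text
at [0.5116 0.2294 0.2613] yaw 0.1206 | units xyz [0.04 0.02 2.16] twist -0.04 w 0.0639 F [-0.5  1.   0.2] tilt [-0.001  0.   ]
legs- [array([333.9 , 323.85])]
mid [array([377.55, 323.7 ])]
legs+ [array([421.35, 323.55])]
```

View pics/w3.png

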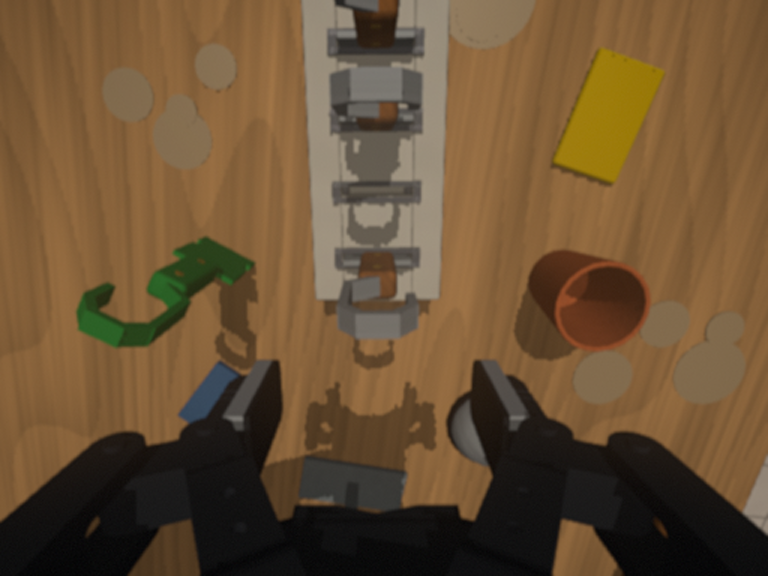

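The hook spans columns 337–418 with its centre at (378,325), matching the predicted (377.5,324), so I descend and grip.

```bash
P="python3 -m pendant"
$P '[[0.5,[0.04,0.02,0.7],-0.04],[0.5,[0,0,0.7],0],[0.5,[0,0,0.7],0],[0.5,[0,0,0],0]]' 40
$P '[[-1,[0,0,0],0],[-1,[0,0,0],0],[-1,[0,0,0],0],[-1,[0,0,0],0],[-1,[0,0,0],0]]' 40
$P '[[-1,[0,0,0],0],[-1,[0,0,0],0],[-1,[0,0,0],0]]' 80
```

```text
t: 6.1
ee_pos: [0.5102, 0.2331, 0.175]
eef_rot: [-2.071, -2.359, 0.007]
force: [-0.0, 0.7, -0.7]
width: 0.0641
gripper_force: 0.0
t: 6.6
ee_pos: [0.5136, 0.2333, 0.1805]
eef_rot: [2.072, 2.358, 0.007]
force: [-1.6, -0.3, 6.3]
width: 0.0383
gripper_force: 41.2
t: 6.9
ee_pos: [0.5137, 0.2333, 0.1807]
eef_rot: [2.072, 2.358, 0.007]
force: [-1.3, -0.4, 7.8]
width: 0.0373
gripper_force: 79.4
```

```bash
P="python3 -m pendant"
$P '[[-1,[0,0,-0.2],0],[-1,[0,0,-0.2],0],[-1,[0,0,-0.2],0],[-1,[0,0,-0.2],0],[-1,[0,0,-0.2],0]]'
$P '[[-1,[0,0,-0.3],0],[-1,[0,0,-0.4],0],[-1,[0,0,-0.5],0],[-1,[0,0,-0.5],0],[-1,[0,0,-0.5],0]]'
$P '[[-1,[0,0,-0.5],0],[-1,[0,0,0],0],[-1,[0,0,0],0]]'
python3 - <<'E'
from h import *
to(.512,.231,.3,.125)
d=cap("wrist");save(d,"w4",s=1.5)
E
```

```text
t: 7.4
ee_pos: [0.5123, 0.233, 0.2196]
eef_rot: [2.074, 2.36, 0.001]
force: [0.6, 0.2, -2.0]
width: 0.0367
gripper_force: 83.7
t: 7.9
ee_pos: [0.5117, 0.2328, 0.3078]
eef_rot: [-2.073, -2.36, -0.0]
force: [-0.3, -0.0, -1.4]
width: 0.0372
gripper_force: 83.7
t: 8.2
ee_pos: [0.5119, 0.2328, 0.3262]
eef_rot: [2.073, 2.36, 0.001]
force: [-0.2, 0.9, -2.1]
width: 0.0369
gripper_force: 83.8
at [0.5119 0.2328 0.3262] yaw 0.1291 | units xyz [-0.05 -0.    0.66] twist 0.03 w 0.0369 F [-0.2  0.9 -2.1] tilt [0.001 0.   ]
```

View pics/w4.png

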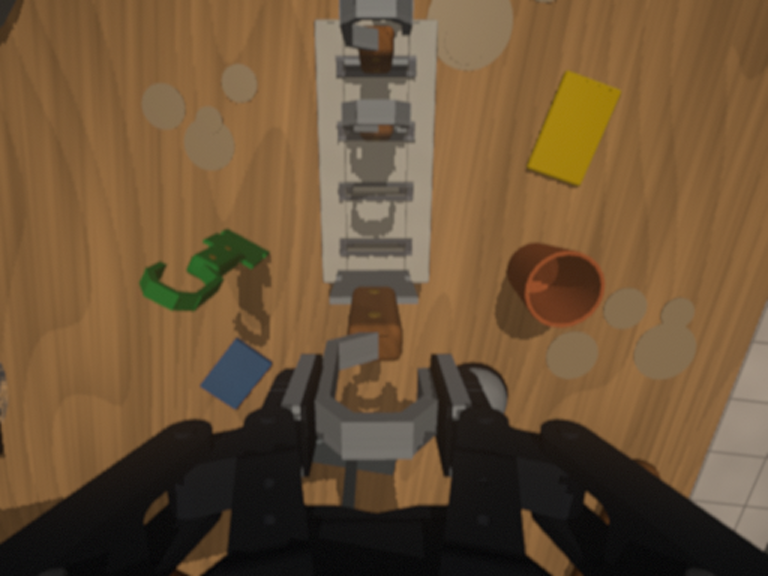

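```bash
P="python3 -m pendant"
$P '[[-1,[-0.6,-0.08,0],0],[-1,[-0.9,-0.12,0],0],[-1,[-1,-0.15,0],0],[-1,[-0.9,-0.12,0],0],[-1,[-0.6,-0.1,0],0]]' >/dev/null
$P '[[-1,[0,0,0],0.8],[-1,[0,0,0],0.77],[-1,[0,-0.7,0],0],[-1,[0,-0.7,0],0],[-1,[0,0,0],0]]' >/dev/null
python3 -c "
from h import *; import pickle
to(.45,0,.3262,-.059)
d=cap('wrist');save(d,'r1');pickle.dump(d,open('r1.pkl','wb'))"
$P '[[-1,[-0.6,0,0],0],[-1,[-0.9,0,0],0],[-1,[-0.4,0,0],0],[-1,[0,0,0],0],[-1,[0,0,0],0]]' >/dev/null
python3 -c "
from h import *; import pickle
to(.463,-.118,.2485,-.059)
d=cap('wrist');pickle.dump(d,open('r2.pkl','wb'))
e=pickle.load(open('r1.pkl','rb'));f=lambda i:cv2.resize(i[:,:,::-1],(400,300),interpolation=cv2.INTER_AREA)
cv2.imwrite('pics/r12.png',np.hstack([f(e['color']),f(d['color'])]))"
```

```text
at [0.4513 0.0749 0.3236] yaw -0.059 | units xyz [-1.87  0.08 -0.07] twist -0.0 w 0.0373 F [ 0.1  0.2 -1.2] tilt [-0.004  0.   ]
at [ 0.4498 -0.0014  0.3246] yaw -0.0604 | units xyz [-2.89  0.51  1.9 ] twist -0.01 w 0.0369 F [ 1.2 -0.4 -1. ] tilt [-0.001  0.001]
```

View pics/r12.png

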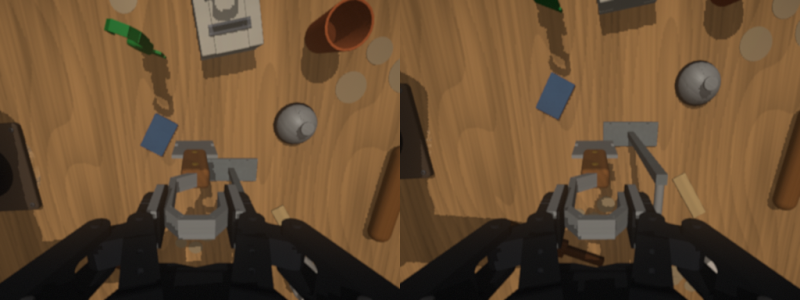

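Run:
```python
from h import *
import pickle
D=pickle.load(open("d0.pkl","rb"));S,T=D["scene"],D["top"];r2=pickle.load(open("r2.pkl","rb"))
for p in([(T,292.8,188),(S,220.7,162.4),(r2,333,226)],[(T,292.8,188),(r2,333,226)],[(S,220.7,162.4),(r2,333,226)]):
    q=tri(*p);print(q.round(4),[(proj(o[0],q)-o[1:]).round(1).tolist() for o in p])
cv2.imwrite("pics/r2c.png",cv2.resize(r2["color"][130:330,230:430,::-1],None,fx=3,fy=3,interpolation=cv2.INTER_CUBIC))
# rail from top/scene by axis points: predicted pixels for model
M=np.array([.508,-.2155]);ya=np.array([.0587,.9983])
for y in(.18,.1,0,-.1,-.18):
    p=(*(M+ya*y),.235);print(y,np.round(p,4),proj(T,p).round(1),proj(S,p).round(1),proj(r2,p).round(1))
# colour profile of rail columns in top
g=T["color"].astype(int)
for u in(305,325,345,400):
    v=np.arange(180,212);c=g[v,u];sat=c.max(1)-c.min(1);print(u,v[sat<22])
```

```text
[ 0.5172 -0.0278  0.2411] [[-0.3, 0.6], [0.0, 0.1], [2.0, 1.4]]
[ 0.5189 -0.0292  0.2349] [[-0.0, 0.5], [1.9, -0.1]]
[ 0.5162 -0.0277  0.2403] [[0.3, 0.2], [0.5, 1.0]]
0.18 [ 0.5186 -0.0358  0.235 ] [295.1 188.8] [218.6 163.3] [334.4 233.3]
0.1 [ 0.5139 -0.1157  0.235 ] [322.4 192.7] [200.6 152.8] [327.6 313.6]
0 [ 0.508  -0.2155  0.235 ] [356.6 197.5] [179.7 140.7] [320.6 397.1]
-0.1 [ 0.5021 -0.3153  0.235 ] [391.1 202.3] [160.3 129.4] [314.7 466.2]
-0.18 [ 0.4974 -0.3952  0.235 ] [418.8 206.2] [145.8 121. ] [310.7 513.4]
305 [190 191 192]
325 [192 193 194]
345 [195 196 197]
400 [201 202 203 204 205 206 207 208 209 210 211]
```

View pics/r2c.png

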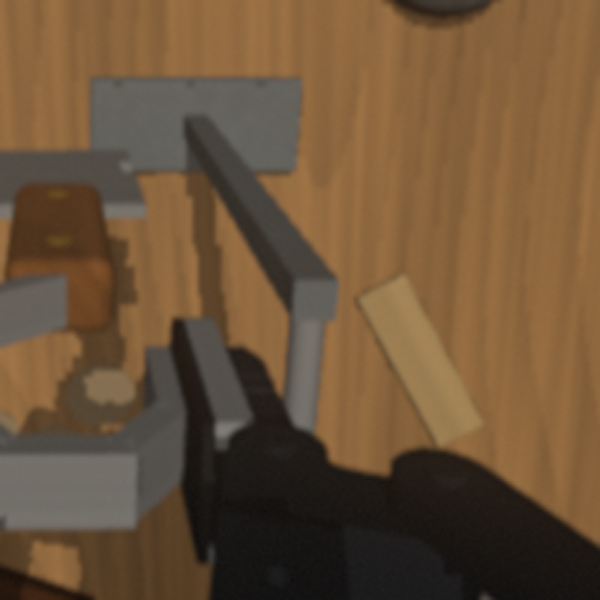

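Columns 285–320 of the crop show the rail bar within 0.6 px of the prediction of my rail model. The post top is at about (316,280). I go to the approach point on the -x side and lower to entry height.

```bash
P="python3 -m pendant"
$P '[[-1,[-0.6,0.1,0],0],[-1,[-0.9,0.15,0],0],[-1,[-0.9,0.15,0],0],[-1,[-0.64,0.13,0],0],[-1,[0,0,0],0]]' >/dev/null
$P '[[-1,[0,0,0.6],0],[-1,[0,0,0.7],0],[-1,[0,0,0.6],0],[-1,[0,0,0],0],[-1,[0,0,0],0]]' |tail -4
python3 -c "
from h import *; import pickle
to(.5133,-.127,.2485,-.0588)
d=cap('wrist');pickle.dump(d,open('r3.pkl','wb'));save(d,'r3')
d=cap('scene');save(d,'s3',(130,90,280,230),4)
"
```

```text
eef_rot: [-2.284, -2.156, -0.0]
force: [0.1, 0.2, -0.9]
width: 0.0369
gripper_force: 83.7
at [ 0.4637 -0.1229  0.2495] yaw -0.0579 | units xyz [-0.03  1.24  0.03] twist 0.01 w 0.0369 F [ 0.1  0.2 -0.9] tilt [-0.     0.001]
```

View pics/s3.png

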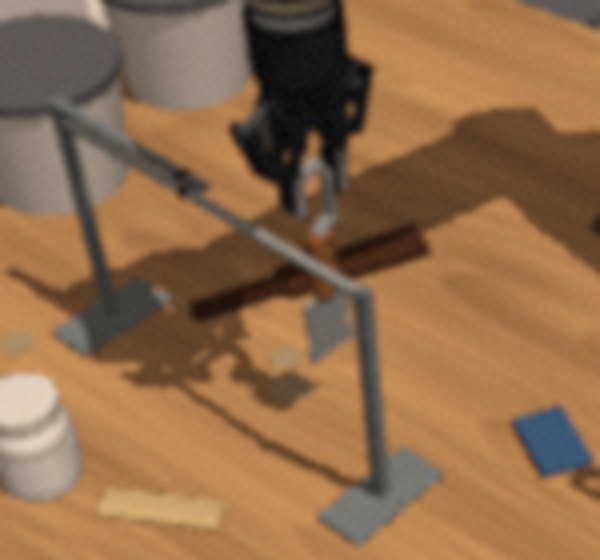

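The scraper hangs at (320,260) on the robot side of the rail with the rail at hook-mouth height, clear of everything. I move it in.

```bash
P="python3 -m pendant"
$P '[[-1,[0,0.31,0.02],0],[-1,[0,0.31,0],0],[-1,[0,0.31,0],0],[-1,[0,0.31,0],0],[-1,[0,0,0],0]]' |grep -E "pos|force"
$P '[[-1,[0,0,0.2],0],[-1,[0,0,0.2],0],[-1,[0,0,0.2],0],[-1,[0,0,0.2],0],[-1,[0,0,0],0]]' |grep -E "pos|force"
```

```text
ee_pos: [0.5145, -0.1272, 0.2488]
force: [-0.1, 0.0, -1.6]
gripper_force: 83.8
ee_pos: [0.5118, -0.1265, 0.2144]
force: [0.6, -0.2, -1.4]
gripper_force: 83.8
```

```bash
P="python3 -m pendant"
for i in 1 2 3; do $P '[[-1,[0,0,0.05],0],[-1,[0,0,0],0],[-1,[0,0,0],0]]' |grep -E "ee_pos|^force"; done
python3 -c "
from h import *
to(.5,-.3675,.2125,-.0588)"
```

```text
ee_pos: [0.5132, -0.1271, 0.215]
force: [0.2, -0.4, -1.1]
ee_pos: [0.513, -0.1269, 0.2125]
force: [-0.0, -0.1, -1.1]
ee_pos: [0.5131, -0.127, 0.2106]
force: [0.9, -0.5, -0.8]
at [ 0.5131 -0.127   0.2106] yaw -0.0594 | units xyz [-6.02  0.03 -0.05] twist -0.01 w 0.0367 F [ 0.9 -0.5 -0.8] tilt [ 0. -0.]
```

```bash
P="python3 -m pendant"
for i in 1 2; do $P '[[-1,[0,0,0.05],0],[-1,[0,0,0],0],[-1,[0,0,0],0]]' |grep -E "ee_pos|^force"; done
```

```text
ee_pos: [0.5133, -0.1271, 0.2104]
force: [-2.3, 0.9, 6.2]
ee_pos: [0.5134, -0.1271, 0.2103]
force: [-6.5, 2.3, 11.4]
```

```bash
P="python3 -m pendant"
$P '[[-1,[0,0,-0.15],0],[-1,[-0.2,0,0],0],[-1,[-0.4,0,0],0],[-1,[-0.4,0,0],0],[-1,[-0.4,0,0],0]]' |grep -E "ee_pos|^force"
$P '[[-1,[-0.4,0,0],0],[-1,[-0.4,0,0],0],[-1,[-0.4,0,0],0],[-1,[-0.4,0,0],0],[-1,[-0.4,0,0],0]]' |grep -E "ee_pos|^force"
$P '[[-1,[-0.4,0,0],0],[-1,[-0.4,0,0],0],[-1,[-0.4,0,0],0],[-1,[-0.4,0,0],0],[-1,[-0.4,0,0],0]]' |grep -E "ee_pos|^force"
$P '[[-1,[-0.4,0,0],0],[-1,[-0.2,0,0],0],[-1,[0,0,0],0],[-1,[0,0,0],0]]' |grep -E "ee_pos|^force"
python3 -c "
from h import *
to(.4992,-.3675,.2105,-.0588)"
```

```text
ee_pos: [0.5093, -0.1846, 0.2118]
force: [1.0, 0.5, -0.3]
ee_pos: [0.5048, -0.2642, 0.2125]
force: [0.6, 0.2, -0.9]
ee_pos: [0.5001, -0.3439, 0.2125]
force: [0.4, 0.1, -2.1]
ee_pos: [0.4988, -0.3663, 0.2123]
force: [0.6, -0.2, -0.7]
at [ 0.4988 -0.3663  0.2123] yaw -0.0595 | units xyz [-0.03  0.01  0.05] twist -0.01 w 0.0371 F [ 0.6 -0.2 -0.7] tilt [-0.     0.001]
```

```bash
P="python3 -m pendant"
$P '[[-1,[0,0,0.05],0],[-1,[0,0,0],0],[-1,[0,0,0],0]]' 30 |grep -E "ee_pos|force"
$P '[[-0.08,[0,0,0],0],[-0.08,[0,0,0],0],[0,[0,0,0],0],[0.2,[0,0,0],0],[0.5,[0,0,0],0]]' |grep -E "ee_pos|force|width"
$P '[[0.5,[0,0,0],0],[0.5,[0,0,-0.1],0],[0.5,[0,0,-0.3],0],[0.5,[0,0,-0.5],0],[0.5,[0,0,-0.7],0]]' |grep -E "ee_pos|force|width"
$P '[[0.5,[0.4,0,-1],0],[0.5,[0.6,0,-0.5],0],[0.5,[0,0,0],0]]' |grep -E "ee_pos|force|width"
python3 - <<'E'
from h import *; import pickle
d=cap('wrist');t=cap('top');s=cap('scene');pickle.dump((d,t,s),open('a1.pkl','wb'))
r=lambda i,w,h:cv2.resize(i[:,:,::-1],(w,h),interpolation=cv2.INTER_CUBIC)
cv2.imwrite('pics/a1.png',np.hstack([r(d['color'],400,300),r(s['color'][90:240,110:310],400,300)]))
E
```

```text
ee_pos: [0.499, -0.366, 0.2106]
force: [0.3, 0.5, -0.6]
gripper_force: 84.0
ee_pos: [0.4988, -0.3666, 0.2106]
force: [-0.3, -0.2, -0.3]
width: 0.0633
gripper_force: 0.0
ee_pos: [0.4983, -0.3661, 0.2746]
force: [0.3, -0.5, -0.3]
width: 0.064
gripper_force: 0.0
ee_pos: [0.5029, -0.3259, 0.3414]
force: [-0.2, -0.8, -0.4]
width: 0.064
gripper_force: 0.0
```

View pics/a1.png

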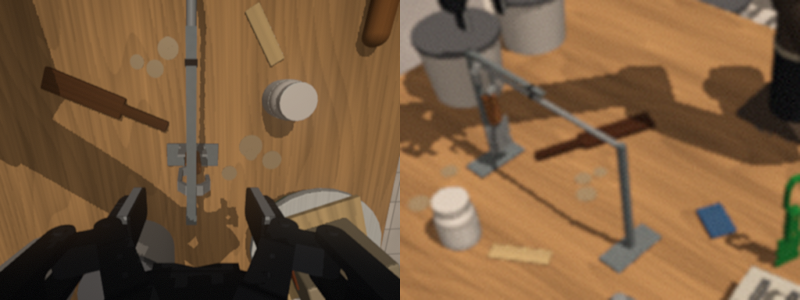

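The left part shows the gripper clear. The right part shows the first scraper hanging on the rail by the far post at (492,120), well past the ring at (535,92). I go back for the second one.

```bash
P="python3 -m pendant"
$P '[[0.5,[0.7,0,0],0],[0.5,[1,0,0],0],[0.5,[1,0,0],0],[0.5,[1,0,0],0],[0.5,[1,0,0],0]]' >/dev/null
$P '[[0.5,[1,0,0],0],[0.5,[1,0,0],0],[0.5,[1,0,0],0],[0.5,[1,0,0],0],[0.5,[1,0,0],0]]' >/dev/null
$P '[[0.5,[1,-0.2,0],0],[0.5,[1,-0.2,0],0],[0.5,[1,-0.2,0],0],[0.5,[1,-0.2,0],0],[0.5,[0.7,-0.2,0],0]]' >/dev/null
$P '[[0.5,[0,0,0],-0.8],[0.5,[0,0,0],-0.73],[0.5,[0,0,0],0],[0.5,[0,0,0],0]]' >/dev/null
python3 - <<'E'
from h import *; import pickle
to(.4995,.3295,.26,.125)
T=pickle.load(open('d0.pkl','rb'))['top']['color'].astype(int);t=pickle.load(open('a1.pkl','rb'))[1]['color'].astype(int)
m=(np.abs(T-t).max(2)>40).astype(np.uint8)
n,l,st,c=cv2.connectedComponentsWithStats(m)
print([(s.tolist()) for s in st[1:] if s[4]>8])
E
```

```text
at [0.4954 0.2502 0.3329] yaw 0.1215 | units xyz [1.96 0.35 1.82] twist -0.03 w 0.0645 F [-0.6 -0.   0.6] tilt [-0.003 -0.001]
[[174, 140, 315, 244, 16637], [203, 180, 18, 24, 164], [232, 195, 17, 11, 99], [326, 290, 186, 94, 9097], [255, 305, 7, 2, 9], [285, 304, 47, 2, 49], [348, 304, 11, 1, 11], [271, 319, 14, 2, 18], [469, 318, 43, 46, 484], [317, 324, 22, 3, 30], [503, 331, 7, 5, 11], [503, 337, 4, 9, 11], [485, 346, 4, 6, 10], [320, 351, 11, 33, 127], [278, 359, 12, 10, 15], [297, 360, 14, 16, 30], [246, 368, 3, 7, 12], [297, 378, 6, 6, 21]]
```

```bash
P="python3 -m pendant"
$P '[[0.5,[0.7,0.12,0.6],-0.03],[0.5,[0.7,0.12,0.6],0],[0.5,[0.56,0.11,0.62],0],[0.5,[0,0,0],0],[0.5,[0,0,0],0]]' >/dev/null
cat > chk.py <<'E'
import sys
from h import *
x,y=float(sys.argv[1]),float(sys.argv[2])
to(x,y,.175,.125)
d=cap("wrist");tp=cv2.imread("pics/w3.png");tp=cv2.resize(tp,(512,384),interpolation=cv2.INTER_AREA)
u0,v0=251.7,215.8; u,v=proj(d,(x,y,.215))
t=tp[190:228,218:286];im=d["color"][:,:,::-1].copy()
r=cv2.matchTemplate(im[120:300,150:350],t,cv2.TM_CCOEFF_NORMED);_,mx,_,l=cv2.minMaxLoc(r)
print("score",round(mx,3),"found",(150+l[0]+u0-218,120+l[1]+v0-190),"pred",u.round(1),v.round(1),"world",onz(d,150+l[0]+u0-218,120+l[1]+v0-190,.215).round(4))
cv2.imwrite("pics/chk.png",im)
E
python3 chk.py .4995 .3295
```

```text
at [0.4992 0.3298 0.2607] yaw 0.1271 | units xyz [-0.    0.01  2.14] twist 0.02 w 0.0637 F [ 0.1 -0.7  0.6] tilt [-0.002 -0.001]
score 0.562 found (251.7, 217.8) pred 251.2 218.6 world [0.4998 0.3301 0.215 ]
```

```bash
P="python3 -m pendant"
$P '[[0.5,[0,0,0.7],0],[0.5,[0,0,0.7],0],[0.5,[0,0,0.73],0],[0.5,[0,0,0],0]]' 40 |grep ee_pos
$P '[[-1,[0,0,0],0],[-1,[0,0,0],0],[-1,[0,0,0],0],[-1,[0,0,0],0],[-1,[0,0,0],0]]' 40 >/dev/null
$P '[[-1,[0,0,0],0],[-1,[0,0,0],0],[-1,[0,0,0],0]]' 80 |grep -vE "rot|t:"
$P '[[-1,[0,0,-0.2],0],[-1,[0,0,-0.2],0],[-1,[0,0,-0.2],0],[-1,[0,0,-0.2],0],[-1,[0,0,-0.2],0]]' |grep -vE "rot|t:"
$P '[[-1,[0,0,-0.3],0],[-1,[0,0,-0.4],0],[-1,[0,0,-0.5],0],[-1,[0,0,-0.5],0],[-1,[0,0,-0.5],0]]' >/dev/null
$P '[[-1,[0,0,-0.5],0],[-1,[0,0,0],0],[-1,[0,0,0],0]]' |grep -vE "rot|t:"
python3 - <<'E'
from h import *
to(.51,.07,.3262,.125)
d=cap("wrist");a=d["color"].astype(float);b=cv2.resize(cv2.imread("pics/w4.png")[:,:,::-1],(512,384),interpolation=cv2.INTER_AREA).astype(float)
# held hook compared with the first grasp picture
A=a[230:310,200:300].mean(2).astype(np.uint8);B=b[240:300,210:292].mean(2).astype(np.uint8)
r=cv2.matchTemplate(A,B,cv2.TM_CCOEFF_NORMED);_,m,_,l=cv2.minMaxLoc(r);print(m,l,"(10,10)=same")
E
```

```text
ee_pos: [0.4978, 0.3283, 0.1735]
ee_pos: [0.5009, 0.331, 0.1799]
force: [-0.2, -0.3, 6.7]
width: 0.0373
gripper_force: 79.6
ee_pos: [0.4996, 0.3305, 0.2187]
force: [0.4, 0.1, -1.3]
width: 0.0371
gripper_force: 83.5
ee_pos: [0.4993, 0.3303, 0.3255]
force: [-0.9, 0.0, -2.6]
width: 0.0369
gripper_force: 83.5
at [0.4993 0.3303 0.3255] yaw 0.1279 | units xyz [-6.49 -0.56 -0.02] twist 0.02 w 0.0369 F [-0.9  0.  -2.6] tilt [0.001 0.001]
0.8540635108947754 (10, 7) (10,10)=same
```

```bash
P="python3 -m pendant"
$P '[[-1,[-0.6,0,0],0],[-1,[-0.9,-0.05,0],0],[-1,[-0.9,-0.1,0],0],[-1,[-0.9,-0.1,0],0],[-1,[-0.9,-0.1,0],0]]' >/dev/null
$P '[[-1,[-0.9,-0.1,0],0],[-1,[-0.9,-0.1,0],0],[-1,[-0.5,0,0],0],[-1,[0,0,0],0.8],[-1,[0,0,0],0.77]]' >/dev/null
$P '[[-1,[0,-0.7,0],0],[-1,[0,-0.7,0],0],[-1,[0,0,0],0],[-1,[0,0,0],0]]' >/dev/null
python3 -c "
from h import *
to(.4634,-.124,.2485,-.0588)"
```

```text
at [0.4543 0.0731 0.3235] yaw -0.0605 | units xyz [-4.9   0.53  1.87] twist -0.01 w 0.0372 F [ 1.2 -0.9 -1.2] tilt [-0.001  0.   ]
```

```bash
P="python3 -m pendant"
$P '[[-1,[-0.6,0,0],0],[-1,[-0.9,0,0],0],[-1,[-0.9,0.1,0],0],[-1,[-0.9,0.15,0],0],[-1,[-0.9,0.15,0],0]]' >/dev/null
$P '[[-1,[-0.7,0.13,0.3],0],[-1,[0,0,0.6],0],[-1,[0,0,0.6],0],[-1,[0,0,0.37],0],[-1,[0,0,0],0]]' >/dev/null
python3 -c "
from h import *
to(.5133,-.127,.2485,-.0588)"
```

```text
at [ 0.463  -0.1234  0.2465] yaw -0.0607 | units xyz [-0.01  1.26 -0.06] twist -0.02 w 0.037 F [ 0.4  0.8 -2.6] tilt [-0.006  0.003]
```

```bash
P="python3 -m pendant"
$P '[[-1,[0,0.31,-0.03],0],[-1,[0,0.31,0],0],[-1,[0,0.32,0],0],[-1,[0,0.32,0],0],[-1,[0,0,0],0]]' |grep -E "pos|force"
python3 -c "
from h import *
to(.5133,-.127,.2125,-.0588)"
$P '[[-1,[0,0,0.2],0],[-1,[0,0,0.2],0],[-1,[0,0,0.2],0],[-1,[0,0,0.2],0],[-1,[0,0,0.1],0]]' |grep -E "pos|force"
$P '[[-1,[0,0,0],0],[-1,[0,0,0],0]]' |grep -E "pos|^force"
python3 -c "
from h import *
to(.5015,-.3275,.2120,-.0588)"
```

```text
ee_pos: [0.5166, -0.1272, 0.252]
force: [-0.4, -0.4, -1.9]
gripper_force: 83.5
at [ 0.5166 -0.1272  0.252 ] yaw -0.0596 | units xyz [ 0.   -0.09  0.99] twist -0.01 w 0.0373 F [-0.4 -0.4 -1.9] tilt [ 0.002 -0.001]
ee_pos: [0.5136, -0.1267, 0.2134]
force: [0.3, 0.3, -1.3]
gripper_force: 83.5
ee_pos: [0.5145, -0.127, 0.215]
force: [-0.1, 1.1, -2.0]
at [ 0.5145 -0.127   0.215 ] yaw -0.0607 | units xyz [-5.02 -0.02  0.08] twist -0.02 w 0.037 F [-0.1  1.1 -2. ] tilt [ 0. -0.]
```

```bash
P="python3 -m pendant"
$P '[[-1,[0,0,0.08],0],[-1,[-0.2,0,0],0],[-1,[-0.4,0,0],0],[-1,[-0.4,0,0],0],[-1,[-0.4,0,0],0]]' |grep -E "ee_pos|^force"
$P '[[-1,[-0.4,0,0],0],[-1,[-0.4,0,0],0],[-1,[-0.4,0,0],0],[-1,[-0.4,0,0],0],[-1,[-0.4,0,0],0]]' |grep -E "ee_pos|^force"
$P '[[-1,[-0.4,0,0],0],[-1,[-0.4,0,0],0],[-1,[-0.4,0,0],0],[-1,[-0.3,0,0],0],[-1,[-0.12,0,0],0]]' |grep -E "ee_pos|^force"
$P '[[-1,[0,0,0],0],[-1,[0,0,0.05],0],[-1,[0,0,0],0],[-1,[0,0,0],0]]' 30|grep -E "ee_pos|^force"
```

```text
ee_pos: [0.511, -0.1848, 0.2119]
force: [-0.5, -0.4, -1.5]
ee_pos: [0.5061, -0.2642, 0.2117]
force: [0.2, 0.4, -1.6]
ee_pos: [0.5021, -0.3288, 0.2117]
force: [0.2, -0.0, -1.5]
ee_pos: [0.5025, -0.3269, 0.2098]
force: [-0.6, -0.8, -0.5]
```

Now I release, rise and head for the third scraper, capturing the scene on the way.

```bash
P="python3 -m pendant"
$P '[[-0.08,[0,0,0],0],[-0.08,[0,0,0],0],[0,[0,0,0],0],[0.2,[0,0,0],0],[0.5,[0,0,0],0]]' |grep -E "ee_pos|force|width"
$P '[[0.5,[0,0,0],0],[0.5,[0,0,-0.1],0],[0.5,[0,0,-0.3],0],[0.5,[0,0,-0.5],0],[0.5,[0,0,-0.7],0]]' |grep -E "ee_pos|^force"
$P '[[0.5,[0.4,0,-1],0],[0.5,[0.7,0,-0.5],0],[0.5,[1,0,0],0],[0.5,[1,0,0],0],[0.5,[1,0,0],0]]' >/dev/null
$P '[[0.5,[1,0,0],0],[0.5,[1,0,0],0],[0.5,[1,0,0],0],[0.5,[1,0,0],0],[0.5,[1,0,0],0]]' >/dev/null
$P '[[0.5,[1,-0.3,0],0],[0.5,[1,-0.3,0],0],[0.5,[1,-0.3,0],0],[0.5,[1,-0.3,0],0],[0.5,[1,-0.2,0],0]]' >/dev/null
$P '[[0.5,[0.5,0,0],-0.8],[0.5,[0,0,0],-0.75],[0.5,[0,0,0],0],[0.5,[0,0,0],0]]' >/dev/null
python3 -c "
from h import *;import pickle
to(.4933,.379,.26,.125)
s=cap('scene');t=cap('top');pickle.dump((t,s),open('a2.pkl','wb'))
"
```

```text
ee_pos: [0.5024, -0.3274, 0.2099]
force: [0.4, 0.2, 0.2]
width: 0.0634
gripper_force: 0.0
ee_pos: [0.5018, -0.327, 0.2738]
force: [0.7, 0.4, 0.6]
at [0.4819 0.2588 0.3346] yaw 0.1234 | units xyz [2.95 0.65 1.86] twist -0.01 w 0.0641 F [-0.3  0.3 -0.7] tilt [0.001 0.   ]
```

```bash
P="python3 -m pendant"
$P '[[0.5,[0.6,0.13,0.3],-0.01],[0.5,[0.8,0.13,0.4],0],[0.5,[0.8,0.13,0.5],0],[0.5,[0.75,0.13,0.66],0],[0.5,[0,0.13,0],0]]' >/dev/null
$P '[[0.5,[0,0,0],0],[0.5,[0,0,0],0]]' >/dev/null
python3 chk.py .4933 .379
python3 - <<'E'
from h import *;import pickle
t,s=pickle.load(open('a2.pkl','rb'));D=pickle.load(open('d0.pkl','rb'))
r=lambda i,w,h:cv2.resize(i[:,:,::-1],(w,h),interpolation=cv2.INTER_CUBIC)
c=cv2.imread("pics/chk.png")[:,:,::-1]
cv2.imwrite('pics/a2.png',np.vstack([np.hstack([r(c,400,300),r(s['color'][90:240,110:310],400,300)]),np.hstack([r(t['color'][150:270,130:330],400,240),r(D['top']['color'][150:270,130:330],400,240)])]))
E
```

```text
at [0.4936 0.3785 0.2608] yaw 0.125 | units xyz [ 0.01 -0.01  2.15] twist 0.0 w 0.0641 F [-0.9 -1.   0.4] tilt [0.002 0.001]
score 0.566 found (249.7, 216.8) pred 250.2 217.4 world [0.4929 0.3794 0.215 ]
```

View pics/a2.png

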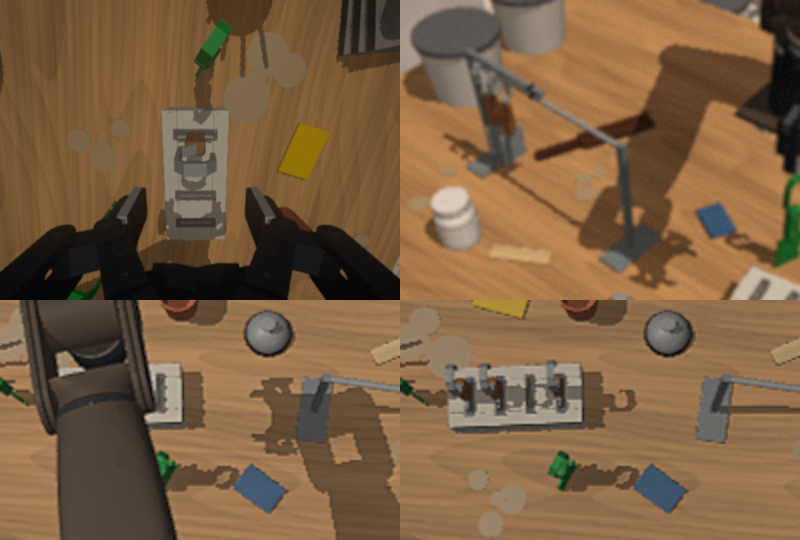

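The second scraper hangs beside the first (500,115). The last one sits under the gripper at (196,160) in the wrist part, and the bell is unmoved. I grasp it.

```bash
P="python3 -m pendant"
$P '[[0.5,[0,0,0.7],0],[0.5,[0,0,0.7],0],[0.5,[0,0,0.73],0],[0.5,[0,0,0],0]]' 40 |grep ee_pos
$P '[[-1,[0,0,0],0],[-1,[0,0,0],0],[-1,[0,0,0],0],[-1,[0,0,0],0],[-1,[0,0,0],0]]' 40 >/dev/null
$P '[[-1,[0,0,0],0],[-1,[0,0,0],0],[-1,[0,0,0],0]]' 80 |grep -vE "rot|t:"
$P '[[-1,[0,0,-0.2],0],[-1,[0,0,-0.2],0],[-1,[0,0,-0.2],0],[-1,[0,0,-0.2],0],[-1,[0,0,-0.2],0]]' |grep -vE "rot|t:"
$P '[[-1,[0,0,-0.3],0],[-1,[0,0,-0.4],0],[-1,[0,0,-0.5],0],[-1,[0,0,-0.5],0],[-1,[0,0,-0.5],0]]' >/dev/null
$P '[[-1,[0,0,-0.5],0],[-1,[0,0,0],0],[-1,[0,0,0],0]]' |grep -vE "rot|t:"
python3 - <<'E'
from h import *
to(.51,.07,.3262,.125)
d=cap("wrist");a=d["color"].astype(float);b=cv2.resize(cv2.imread("pics/w4.png")[:,:,::-1],(512,384),interpolation=cv2.INTER_AREA).astype(float)
A=a[230:310,200:300].mean(2).astype(np.uint8);B=b[240:300,210:292].mean(2).astype(np.uint8)
r=cv2.matchTemplate(A,B,cv2.TM_CCOEFF_NORMED);_,m,_,l=cv2.minMaxLoc(r);print(m,l,"(10,10)=same")
E
```

```text
ee_pos: [0.4908, 0.3771, 0.1706]
ee_pos: [0.4941, 0.3801, 0.1774]
force: [-0.7, -0.3, 6.8]
width: 0.0377
gripper_force: 79.6
ee_pos: [0.4927, 0.3794, 0.2161]
force: [-0.1, 0.7, -1.1]
width: 0.0372
gripper_force: 84.1
ee_pos: [0.4925, 0.3794, 0.3231]
force: [-0.4, -0.1, -1.1]
width: 0.037
gripper_force: 84.2
at [0.4925 0.3794 0.3231] yaw 0.1268 | units xyz [-7.73 -0.54 -0.08] twist 0.01 w 0.037 F [-0.4 -0.1 -1.1] tilt [0.001 0.001]
0.77717524766922 (10, 8) (10,10)=same
```

```bash
P="python3 -m pendant"
$P '[[-1,[-0.6,0,-0.08],0],[-1,[-0.9,0,0],0],[-1,[-0.9,-0.07,0],0],[-1,[-0.9,-0.07,0],0],[-1,[-0.9,-0.1,0],0]]' >/dev/null
$P '[[-1,[-0.9,-0.1,0],0],[-1,[-0.9,-0.1,0],0],[-1,[-0.9,-0.1,0],0],[-1,[-0.8,0,0],0],[-1,[0,0,0],0.8]]' >/dev/null
$P '[[-1,[0,0,0],0.77],[-1,[0,-0.7,0],0],[-1,[0,-0.7,0],0],[-1,[0,0,0],0],[-1,[0,0,0],0]]' >/dev/null
python3 -c "
from h import *
to(.4634,-.124,.2455,-.0588)"
```

```text
at [0.4537 0.0745 0.3243] yaw -0.0617 | units xyz [-4.94  0.55  1.97] twist -0.02 w 0.0371 F [ 1.3  0.5 -0.9] tilt [-0.001  0.   ]
```

```bash
P="python3 -m pendant"
$P '[[-1,[-0.6,0,0],0],[-1,[-0.9,0,0],-0.02],[-1,[-0.9,0.1,0],0],[-1,[-0.9,0.15,0],0],[-1,[-0.9,0.15,0],0]]' >/dev/null
$P '[[-1,[-0.74,0.15,0.3],0],[-1,[0,0,0.6],0],[-1,[0,0,0.6],0],[-1,[0,0,0.4],0],[-1,[0,0,0],0]]' >/dev/null
$P '[[-1,[0,0,0],0],[-1,[0,0,0],0]]' >/dev/null
python3 -c "
from h import *
to(.5133,-.127,.2455,-.0588)"
```

```text
at [ 0.4652 -0.1245  0.2506] yaw -0.0592 | units xyz [0.01 1.2  0.13] twist -0.0 w 0.0374 F [ 1.1 -1.   0.1] tilt [ 0.002 -0.001]
```

```bash
P="python3 -m pendant"
$P '[[-1,[0,0,0.11],0],[-1,[0,0.3,0],0],[-1,[0,0.3,0],0],[-1,[0,0.3,0],0],[-1,[0,0.27,0],0]]' |grep -E "pos|^force"
$P '[[-1,[0,0,0],0],[-1,[0,0,0],0]]' |grep -E "pos|^force"
$P '[[-1,[0,0,0.2],0],[-1,[0,0,0.2],0],[-1,[0,0,0.2],0],[-1,[0,0,0.2],0],[-1,[0,0,0.05],0]]' |grep -E "pos|^force"
$P '[[-1,[0,0,0],0],[-1,[0,0,0],0]]' |grep -E "pos|^force"
python3 -c "
from h import *
to(.5039,-.2875,.2093,-.0588)"
```

```text
ee_pos: [0.5125, -0.127, 0.245]
force: [-0.7, -0.7, -1.0]
ee_pos: [0.5112, -0.1268, 0.2446]
force: [-0.1, -0.6, -1.5]
ee_pos: [0.5101, -0.1265, 0.2091]
force: [-1.7, -0.2, -0.8]
ee_pos: [0.5112, -0.127, 0.2112]
force: [-0.7, 0.2, -0.9]
at [ 0.5112 -0.127   0.2112] yaw -0.0595 | units xyz [-4.02  0.06  0.05] twist -0.01 w 0.037 F [-0.7  0.2 -0.9] tilt [ 0. -0.]
```

```bash
P="python3 -m pendant"
$P '[[-1,[0,0.05,0.05],0],[-1,[-0.2,0,0],0],[-1,[-0.4,0,0],0],[-1,[-0.4,0,0],0],[-1,[-0.4,0,0],0]]' |grep -E "ee_pos|^force"
$P '[[-1,[-0.4,0,0],0],[-1,[-0.4,0,0],0],[-1,[-0.4,0,0],0],[-1,[-0.4,0,0],0],[-1,[-0.4,0,0],0]]' |grep -E "ee_pos|^force"
$P '[[-1,[-0.3,0,0],0],[-1,[-0.2,0,0],0],[-1,[-0.12,0,0],0],[-1,[0,0,0],0]]' |grep -E "ee_pos|^force"
$P '[[-1,[0,0,0.05],0],[-1,[0,0,0],0],[-1,[0,0,0],0]]' 30|grep -E "ee_pos|^force"
```

```text
ee_pos: [0.5096, -0.1848, 0.2091]
force: [0.7, 0.3, -0.2]
ee_pos: [0.5048, -0.2642, 0.2089]
force: [-0.7, -0.3, -0.4]
ee_pos: [0.5035, -0.2879, 0.2089]
force: [-0.0, 0.3, -0.8]
ee_pos: [0.5037, -0.2873, 0.2073]
force: [-0.1, 0.1, 0.5]
```

```bash
P="python3 -m pendant"
$P '[[-0.08,[0,0,0],0],[-0.08,[0,0,0],0],[0,[0,0,0],0],[0.2,[0,0,0],0],[0.5,[0,0,0],0]]' |grep -E "ee_pos|force|width"
$P '[[0.5,[0,0,0],0],[0.5,[0,0,-0.1],0],[0.5,[0,0,-0.3],0],[0.5,[0,0,-0.5],0],[0.5,[0,0,-0.7],0]]' |grep -E "ee_pos|^force"
$P '[[0.5,[0,0,-1],0],[0.5,[0.7,0.2,-0.5],0],[0.5,[0.9,0.4,0],0],[0.5,[0.9,0.4,0],0],[0.5,[0.9,0.4,0],0]]' >/dev/null
$P '[[0.5,[0.9,0.4,0],0],[0.5,[0.9,0.4,0],0],[0.5,[0.9,0.4,0],0],[0.5,[0.9,0.4,0],0],[0.5,[0.9,0.1,0],0]]' >/dev/null
$P '[[-1,[0.9,0,0],0],[-1,[0.5,0,0],0],[-1,[0,0,0],0],[-1,[0,0,0],0],[-1,[0,0,0],0]]' |grep -E "ee_pos|^force"
python3 - <<'E'
from h import *;import pickle
w=cap('wrist');s=cap('scene');t=cap('top');pickle.dump((w,t,s),open('a3.pkl','wb'))
to(.643,.06,.1,-.0588)
r=lambda i,w,h:cv2.resize(i[:,:,::-1],(w,h),interpolation=cv2.INTER_CUBIC)
cv2.imwrite('pics/a3.png',np.vstack([np.hstack([r(w['color'],400,300),r(s['color'][90:240,110:310],400,300)]),np.hstack([r(t['color'][150:270,170:370],400,240),r(t['color'][180:240,330:430],400,240)])]))
E
```

```text
ee_pos: [0.5035, -0.2875, 0.2069]
force: [-0.8, -0.5, -0.0]
width: 0.0638
gripper_force: 0.0
ee_pos: [0.503, -0.2871, 0.2711]
force: [-0.1, -0.4, -0.2]
ee_pos: [0.6494, 0.0754, 0.3315]
force: [0.2, -1.0, 0.2]
at [0.6494 0.0752 0.3311] yaw -0.0611 | units xyz [-0.39 -0.14  5.78] twist -0.02 w 0.0001 F [ 0.6 -0.2  0.2] tilt [ 0. -0.]
```

View pics/a3.png

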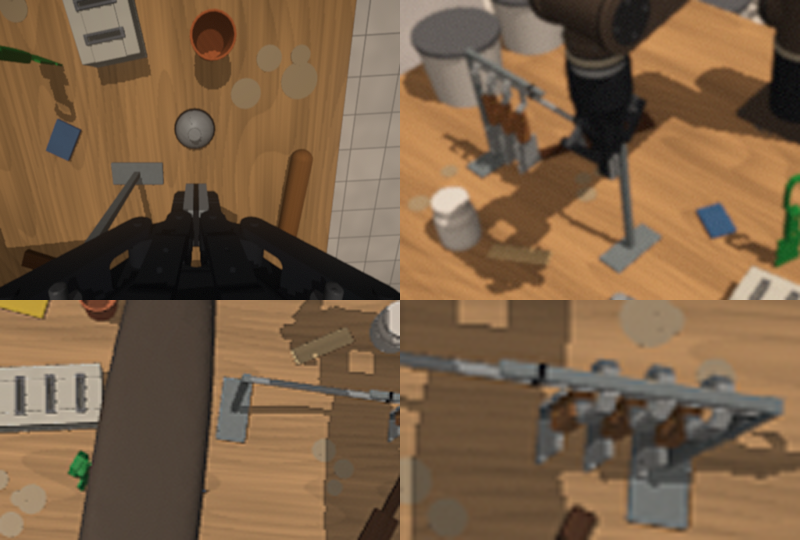

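The scene and top parts show all three scrapers hanging at (490–520,110) and (560–720,400), all past the ring at (543,373). The bell is free at (195,128) in the wrist part. I locate its plunger numerically from this view and a second one.

```bash
P="python3 -m pendant"
cat > bell.py <<'E'
from h import *
def circ(d,x=.643,y=.06):
    u,v=proj(d,(x,y,.03)).astype(int);r=45;u0,v0=max(u-r,0),max(v-r,0)
    g=cv2.cvtColor(d["color"][v0:v+r,u0:u+r],cv2.COLOR_RGB2HSV)
    m=((g[:,:,1]<70)).astype(np.uint8);m=cv2.morphologyEx(m,cv2.MORPH_OPEN,np.ones((3,3)))
    n,l,st,c=cv2.connectedComponentsWithStats(m)
    k=l[r,r] or 1+np.argmax(st[1:,4]);cs,_=cv2.findContours((l==k).astype(np.uint8),0,1)
    (a,b),rad=cv2.minEnclosingCircle(max(cs,key=cv2.contourArea));out=(u0+a,v0+b,rad,int(st[k,4]))
    big=cv2.resize(cv2.cvtColor(d["color"][v0:v+r,u0:u+r],cv2.COLOR_RGB2GRAY),None,fx=4,fy=4,interpolation=cv2.INTER_CUBIC)
    H=cv2.HoughCircles(big,cv2.HOUGH_GRADIENT,1.5,8,param1=80,param2=14,minRadius=20,maxRadius=48)
    hs=[] if H is None else [(round(u0+h[0]/4,1),round(v0+h[1]/4,1),round(h[2]/4,1)) for h in H[0][:5]]
    return out,hs
E
$P '[[-1,[1,-0.1,0],0],[-1,[0.5,0,0],0],[-1,[0,0,0],0],[-1,[0,0,0],0]]' >/dev/null
python3 - <<'E'
from bell import *;import pickle
w=pickle.load(open('a3.pkl','rb'))[0];w2=cap('wrist');pickle.dump(w2,open('a4.pkl','wb'))
for d in(w,w2):
    o,hs=circ(d);print(np.round(o,1),"base xy",onz(d,o[0],o[1],.01).round(4),"depth r",proj(d,(.643,.06,.062)).round(1))
    for h in hs:print("  ",h,onz(d,h[0],h[1],.062).round(4))
E
```

```text
[ 248.8  164.5   24.4 1862. ] base xy [0.6462 0.0611 0.01  ] depth r [246.4 172.1]
   (np.float64(243.2), np.float64(151.1), np.float32(11.8)) [0.6405 0.0898 0.062 ]
   (np.float64(239.1), np.float64(153.7), np.float32(11.4)) [0.6346 0.0865 0.062 ]
   (np.float64(236.8), np.float64(151.4), np.float32(8.4)) [0.6316 0.0899 0.062 ]
   (np.float64(257.1), np.float64(149.6), np.float32(9.4)) [0.6597 0.0907 0.062 ]
   (np.float64(233.8), np.float64(161.2), np.float32(10.6)) [0.6265 0.0765 0.062 ]
[ 251.4  201.    23.6 1693. ] base xy [0.6461 0.0613 0.01  ] depth r [249.5 212.7]
   (np.float64(239.4), np.float64(193.6), np.float32(11.0)) [0.6303 0.0899 0.062 ]
   (np.float64(267.9), np.float64(196.6), np.float32(8.6)) [0.671 0.083 0.062]
   (np.float64(261.6), np.float64(191.3), np.float32(11.4)) [0.6623 0.0914 0.062 ]
   (np.float64(232.3), np.float64(201.8), np.float32(6.0)) [0.6192 0.0782 0.062 ]
   (np.float64(263.4), np.float64(189.8), np.float32(8.7)) [0.665  0.0935 0.062 ]
```

```bash
P="python3 -m pendant"
$P '[[-1,[-0.3,0,0.85],0],[-1,[-0.3,0,0.85],0],[-1,[-0.3,0,0.85],0],[-1,[0,0,0.85],0],[-1,[0,0,0.85],0]]' >/dev/null
$P '[[-1,[0,0,0],0],[-1,[0,0,0],0]]' |grep ee_pos
python3 - <<'E'
from bell import *;import pickle
d=cap('wrist');pickle.dump(d,open('a5.pkl','wb'))
print(proj(d,(.646,.061,.062)),proj(d,(.646,.061,.0)))
u,v=proj(d,(.646,.061,.062)).astype(int)
g=cv2.cvtColor(d["color"],cv2.COLOR_RGB2GRAY)
for y in range(v-44,v+40,3):print(y,' '.join('%3d'%k for k in g[y,u-48:u+49:4]))
E
```

```text
ee_pos: [0.6468, 0.0997, 0.161]
[252.34135051 237.79000788] [252.03791728 213.77249563]
193 116 118 116 109  88  37  80 101 104 103 107 109 107 106 106 102  99  94  79  37  88 103 103 100 111
196 118 117 114 110  41  68  95 105 108 107 112 112 112 110 109 105 102  97  92  66  38 103 102  99 111
199 117 117 116 100  39  91 100 108 112 111 113 109 116 115 112 110 106 100  94  85  40  85 102  99 111
202 118 117 116  66  65  94 105 112 115 114 110 120 120 118 116 113 111 104  98  89  69  58 102 100 111
205 119 117 117  39  86  97 107 115 117 117 109 126 125 124 116 115 111 107 101  92  82  36 101 104 111
208 118 117 116  38  92  98 111 117 119 120 120 129 131 128 119 116 112 107 103  94  85  38  97 105 110
211 117 115 112  48  92 101 111 116 120 124 121 133 135 129 122 114 112 108 104  96  86  51  95 104 110
214 117 116 107  58  91 103 109 116 120 124 127 130 138 129 123 116 112 107 103  98  87  55  93 104 109
217 117 116 107  57  91 103 108 114 118 122 130 133 133 128 120 117 112 109 104  99  88  55  91 104 109
220 117 116 112  55  90 103 106 112 118 123 127 134 133 122 119 115 112 108 
[... 1199 characters left out ...]
  33  33  74  80  81  33  29  80  79  80  30  31  33  70 104 103 103 105 105
259 106 113 111 109  93  37  37  36  76  80  80  32  27  80  79  79  33  35  34  56 104 103 104 105 105
262 106 112 111 109  67  33  31  30  80  80  80  30  27  80  78  80  30  29  30  36 104 103 103 104 105
265 106 111 110 108  49  32  31  29  80  79  79  27  24  80  78  79  32  30  30  29 104  92 100 105 105
268 106 110 109 108  33  30  27  28  58  88  87  27  26  87  86  79  34  28  29  27  77  64  65  93 104
271 105 109 110 101  28  29  28  28  25  66 116  37  33 121  74  30  27  28  27  27  54  67  65  65  90
274 104 108 109  43  29  29  28  29  27  25  48  33  33 102  23  27  26  27  26  28  29  62  65  65  65
```

Run:
```python
from bell import *;import pickle
d=pickle.load(open('a5.pkl','rb'))
g=cv2.cvtColor(d["color"],cv2.COLOR_RGB2GRAY)
print(g[218:236,252])
for v in(225,226,227,228,229):print(v,onz(d,252,v,.062).round(4))
to(.646,.061,.07,-.0588)
```

```text
[133 133 133 133 132 128 112  95 100 115 120 116 115 114 114 109  91  61]
225 [0.6464 0.0731 0.062 ]
226 [0.6464 0.0722 0.062 ]
227 [0.6463 0.0712 0.062 ]
228 [0.6463 0.0703 0.062 ]
229 [0.6462 0.0694 0.062 ]
at [0.6479 0.0999 0.1629] yaw -0.0603 | units xyz [-0.97  0.    2.32] twist -0.01 w 0.0001 F [ 0.3  0.6 -0.1] tilt [ 0.003 -0.   ]
```

```bash
P="python3 -m pendant"
$P '[[-1,[-0.3,-0.04,0.3],0],[-1,[-0.35,0,0.6],0],[-1,[-0.32,0,0.6],0],[-1,[0,0,0.5],0],[-1,[0,0,0],0]]' >/dev/null
$P '[[-1,[0,0,0],0],[-1,[0,0,0],0],[-1,[0,0,0],0]]' |grep -E "ee_pos|^force"
python3 -c "
from h import *
to(.646,.0608,.064,-.0588)"
```

```text
ee_pos: [0.6442, 0.0621, 0.0831]
force: [-0.1, 0.0, -0.3]
at [0.6442 0.0621 0.0831] yaw -0.059 | units xyz [-0.03  0.05  0.48] twist -0.0 w 0.0001 F [-0.1  0.  -0.3] tilt [ 0.004 -0.   ]
```

```bash
P="python3 -m pendant"
$P '[[-1,[-0.03,0.04,0.2],0],[-1,[0,0,0.2],0],[-1,[0,0,0.05],0],[-1,[0,0,0],0]]' |grep -E "ee_pos|^force"
$P '[[-1,[0,0,0.1],0],[-1,[0,0,0],0],[-1,[0,0,0],0]]' |grep -E "ee_pos|^force"
$P '[[-1,[0,0,0.1],0],[-1,[0,0,0],0],[-1,[0,0,0],0]]' |grep -E "ee_pos|^force"
$P '[[-1,[0,0,0.05],0],[-1,[0,0,0],0],[-1,[0,0,0],0]]' |grep -E "ee_pos|^force"
```

```text
ee_pos: [0.6437, 0.0608, 0.0621]
force: [-1.3, 0.2, 1.5]
ee_pos: [0.6446, 0.0608, 0.0593]
force: [-0.8, 0.0, 2.0]
ee_pos: [0.6448, 0.0608, 0.0554]
force: [-1.4, 0.2, 4.3]
ee_pos: [0.6449, 0.0608, 0.054]
force: [-1.1, 0.8, 6.8]
```

```bash
P="python3 -m pendant"
$P '[[-1,[0,0,0.06],0],[-1,[0,0,0],0],[-1,[0,0,0],0]]' |grep -E "ee_pos|^force"
$P '[[-1,[0,0,0.06],0],[-1,[0,0,0],0],[-1,[0,0,0],0]]' |grep -E "ee_pos|^force"
$P '[[-1,[0,0,-0.15],0],[-1,[0,0,-0.2],0],[-1,[0,0,-0.3],0],[-1,[0,0,-0.6],0],[-1,[0,0,-1],0]]' |grep -E "ee_pos|^force"
$P '[[-1,[0,0,-1],0],[-1,[0,0,-1],0],[-1,[0.8,0,-1],0],[-1,[0.8,0,-0.6],0],[-1,[0,0,0],0]]' |grep -E "ee_pos|^force"
$P '[[-1,[0.9,0,0],0],[-1,[0.9,0,0],0],[-1,[0,0,0],0],[-1,[0,0,0],0],[-1,[0,0,0],0]]' |grep -E "^t|ee_pos|^force"
python3 - <<'E'
from bell import *;import pickle
w=cap('wrist');s=cap('scene');t=cap('top');S3=pickle.load(open('a3.pkl','rb'))
o,_=circ(w,.645,.061);print(np.round(o,1),onz(w,o[0],o[1],.01).round(4))
# brown handles on the rail: compare with pictures after the last hanging
for n,a,b,box in(("scene",s,S3[2],(150,115,190,185)),("top",t,S3[1],(360,195,430,225))):
    x0,y0,x1,y1=box;c=lambda d:cv2.inRange(cv2.cvtColor(d["color"][y0:y1,x0:x1],cv2.COLOR_RGB2HSV),(3,110,60),(11,255,200))
    for d in(a,b):
        k=c(d);q=cv2.connectedComponentsWithStats(k);print(n,[(r[:4].tolist(),int(r[4])) for r in q[2][1:] if r[4]>8])
    df=np.abs(a["color"][y0:y1,x0:x1].astype(int)-b["color"][y0:y1,x0:x1]).max(2);print(n,"changed px",(df>40).sum(),df.size)
for y in(-.15,-.11,-.07):
    p=(.508+.0587*y,-.2175+y,.145);print("handle exp",y,proj(s,p).round(),proj(t,p).round())
E
```

```text
ee_pos: [0.645, 0.0608, 0.0539]
force: [-7.2, -0.6, 15.2]
ee_pos: [0.6451, 0.0608, 0.0537]
force: [-11.4, -1.3, 24.8]
ee_pos: [0.6415, 0.0608, 0.1346]
force: [-0.0, -0.3, -0.4]
ee_pos: [0.6498, 0.127, 0.2868]
force: [0.2, -0.4, 1.2]
t: 47.75
ee_pos: [0.6521, 0.1945, 0.2798]
force: [0.5, -1.4, 0.6]
[ 256.4  266.1   42.  2314. ] [0.6509 0.0295 0.01  ]
scene [([31, 48, 9, 6], 29)]
scene [([3, 27, 7, 5], 12), ([30, 49, 6, 4], 12)]
scene changed px 238 2800
top []
top []
top changed px 128 2100
handle exp -0.15 [156. 144.] [399. 210.]
handle exp -0.11 [163. 149.] [386. 209.]
handle exp -0.07 [170. 153.] [373. 207.]
```

Run:
```python
from bell import *;import pickle
s=cap('scene');t=cap('top');S3=pickle.load(open('a3.pkl','rb'));A2=pickle.load(open('a2.pkl','rb'))
for y in(-.15,-.11,-.07):
  for n,a,b,z in(("scene",s,S3[2],.06),("scene",s,S3[2],.16),("top",t,S3[1],.2)):
    u,v=proj(b,(.508+.0587*y,-.2175+y,z)).round().astype(int)
    T=b["color"][v-8:v+9,u-7:u+8];I=a["color"][v-24:v+25,u-23:u+24]
    r=cv2.matchTemplate(I,T,cv2.TM_CCOEFF_NORMED);_,m,_,l=cv2.minMaxLoc(r);print(y,n,z,round(m,3),"shift",l[0]-16,l[1]-16)
D=pickle.load(open('d0.pkl','rb'))
for n,a,b in(("bell scene",s,D["scene"]),("bell top",t,D["top"])):
    u,v=proj(b,(.645,.061,.03)).round().astype(int)
    r=cv2.matchTemplate(a["color"][v-36:v+37,u-36:u+37],b["color"][v-18:v+19,u-18:u+19],cv2.TM_CCOEFF_NORMED);_,m,_,l=cv2.minMaxLoc(r);print(n,round(m,3),l[0]-18,l[1]-18)
```

```text
-0.15 scene 0.06 0.988 shift 0 0
-0.15 scene 0.16 0.997 shift 0 0
-0.15 top 0.2 1.0 shift 0 0
-0.11 scene 0.06 0.986 shift 0 0
-0.11 scene 0.16 0.997 shift 0 0
-0.11 top 0.2 1.0 shift 0 0
-0.07 scene 0.06 0.512 shift 0 -1
-0.07 scene 0.16 0.998 shift 0 0
-0.07 top 0.2 0.997 shift 0 0
bell scene 0.792 0 0
bell top 0.823 0 0
```

All three still hang unmoved and the bell is in place with its plunger released. I hand in.

```bash
python3 -c "
from station import ticket
print(ticket.finish_job())"
```

```text
the job is handed in; nothing more can be done
None
```

The job is handed in: all three scrapers present hang on the rail past the black ring, the bell was pressed to its stop and released, and the other things on the bench were left alone.

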